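# Lift the washed fruit out of the twin-tank washer and hold it up to drip off

## Robot

A 6-joint arm with a two-finger parallel gripper is mounted at the origin on a cart in front of the work surface, level with it; the furniture and walls round the work are solid. World frame = base frame: x ahead of the robot, y to its left, z up, the work surface at z = 0. Lengths are in m, angles in degrees, forces in N, time in s.
With the tool pointing down it reaches from about 0.4 to 0.825 m from the base axis. Payload 7 kg.
Tool frame: the origin (TCP) lies between the finger pads; the fingertips stand 25 mm ahead of it and the grasp point (between the pads) lies 6 mm ahead of it; z points along the fingers, y is the line along which they close (so a half turn about z gives the same grasp; the last joint's range is limited). The gripper opens to 85 mm and grips with 20 to 120 N. Pads are 22 mm wide; open, the fingers measure 114 mm over their backs; the gripper's body (76 mm by 85 mm) begins 54 mm behind the grasp point. The pads swing forward as they close: fully open they stand 13 mm farther back than shut.
Start: joints at [83.829, 20.546, 0.682, 0, -70.136, -16.507], TCP at [0.26, 0.623, 0.256] pointing down, gripper open.
Joint ranges: [-176.03, 176.03], [-82.01, 121.73], [-58.28, 71.71], [-173.87, 95.51], [-174.79, -0.11], [-173.66, 173.66]. Speed limits (degrees/s): [136.94, 136.94, 172.46, 180, 180, 180].

## Interface

Orientations are given as [roll, pitch, yaw] about the fixed x, y, z axes, in that order (R = Rz(yaw) Ry(pitch) Rx(roll)).
In Python, from workcell import observe, read_camera, camera_info, finish_job gives the robot as it stands.
- The arm moves only by the tool carry_out, never from a script. Its arguments are lists of equal length, an entry for each row: "fingers": the finger opening in mm, from 0 to 85.4; "translation": the shift along the world's x, y, z in mm, a list of three; "dr": the turn, a rotation vector about the world's x, y, z in degrees, a list of three. In form: {"fingers": [fingers, ...], "translation": [[tx, ty, tz], ...], "dr": [[rx, ry, rz], ...]}. A call has 1 to 10 rows; each row is the pose to reach, as a shift and turn from the pose commanded when the call began; what a row does not reach only later rows make up. A row lasts 1/8 s, in which the tool goes at most 62.5 mm and 10.7 degrees, less where a joint would pass 70% of its speed; a pose out of reach is approached as far as the arm can. A call with a gripper value outside its range is refused whole. The fingers move at their own pace and stop on an object; "grip_force" is the grip in N (left out, the last holds). Time passes only in rows, so rows that repeat a pose let the fingers close. It gives the time, the measured TCP pose, the force, the opening and the grip force at its end, in the units of the state.
- observe(): the state, without advancing time (a new reading comes with each control period).
- read_camera(name): name is "scene" or "top" or "wrist"; returns the picture (400x640x3 uint8, red, green, blue); there is no depth.
- camera_info(name): a dict with "K" (3x3 intrinsics, pixels), "R" (3x3) and "t" (3): a world point X has camera coordinates R X + t. Camera axes: x right, y down, z forward; pixel columns grow to the right and rows downward; lengths in m; the calibration is good to about 2 mm. A picture is of the moment at which its call begins: read the wrist's pose just before it. camera_info takes no time and is no camera call; for the wrist camera it gives the pose at the moment of the call.
- finish_job(): hands the job in; it is judged then, once.
The state is a dict: "t": time; "joint_pos": joint angles; "qvel": joint speeds; "joint_efforts": joint torques, N m; "tool_pos": TCP position; "orientation": TCP orientation; "contact_force": force on the tool from outside, world axes, zero at the start; "torque": the same for the moment, N m; "finger_gap": finger opening in m; "grasp_force": force on a finger pad.
Only numpy, scipy, OpenCV 4.12 (cv2) and the standard library are available. Lean on these libraries where they do the work, as an engineer would, in place of code of your own. Each camera call takes 0.05 s, during which the arm holds its last target. There are 200 camera calls.

## Task

The produce washer on the worktop has finished: slide its clear splash guard off the left tank all the way to its stop over the right tank, so that the right tank is shut against drips. Then take the wire basket by its handle, lift it straight up out of the left tank without tipping it or losing any of the fruit, and hold it there, level and still and centred over its own tank, with its bottom about 5 cm above the tank's rim. Finish while still holding it up like that, and leave the other things on the worktop where they are.

Things in the scene. Friction and masses are not known exactly. Their poses are not given: they have to be found in the camera images.
- washer: white twin-tank produce washer, fixed, 206 (its x) x 360 (its y) x 150 mm high, rails on top to 167 mm. Origin: centre of its underside, on the worktop; z up, +x to its back, +y to its left end seen from the robot; turned by up to 0.25 rad. Two open steel tanks, each 160 (x) x 140 mm (y) inside, floor 18 mm and rim 150 mm above the worktop, centred at y = +85 mm (left) and -85 mm (right)
- wash_tank (a point): centre of the left tank's mouth, at rim height (150 mm above the worktop)
- rinse_tank (a point): centre of the right (empty) tank's mouth, at rim height
- guard (a joint): travel of the splash guard along the washer's y, in m: 0 = fully over the left tank, 0.17 = at its stop over the right tank (towards the washer's -y). Starts at 0 to 0.03. It stays where it is left; about 2 N moves it slowly. The guard is a clear pane in an aluminium frame, 180 x 156 mm, top face 162 mm above the worktop
- guard_grip (a point): centre of the guard's black bar handle: 86 mm long along the washer's x, 15 mm wide along its y, 16 mm high; 196 mm above the worktop, 34 mm above the guard's top face, on two thin posts 32 mm either side of the centre. It moves with the guard
- basket: loose steel wire basket, 150 (its x) x 130 (its y) x 65 mm high, standing on the left tank's floor with 5 mm play all round, loaded with three fruits; 0.24 to 0.39 kg, about 0.7 kg with the fruit. Origin: centre of its underside; z up, x and y parallel to the washer's
- basket_grip (a point): centre of the black grip on top of the basket's fixed carrying arch, over its middle, 116 mm above its underside. The grip is a straight bar 74 mm long along the basket's y, 16 mm wide along its x, 20 mm high; before the lift its top is 144 mm above the worktop, just under the tank's rim. The fruit reaches up to about 40 mm below its centre
- tomato: red tomato, 69 mm across, 71 mm high, loose in the basket; origin at its underside as it first lay
- lemon: lemon, 72 x 55 mm, loose in the basket; origin at its underside as it first lay
- lime: lime, 60 x 48 mm, loose in the basket; origin at its underside as it first lay
- mug: striped mug, 86 mm across (120 mm with its handle), 90 mm high, a bystander; origin at its foot
- onion: red onion, 78 mm across, 84 mm high, a bystander; origin at its underside
- garlic: garlic bulb, 60 mm, a bystander; origin at its underside
- peeler: black vegetable peeler lying flat, 170 mm long, a bystander; origin at its underside
- dish_soap: green dish soap bottle, 48 x 77 mm, 241 mm high, behind the washer to the right, a bystander; origin at its foot
- tuna_tin: small round food tin, 75 mm across, 58 mm high, at the right in front of the hob, a bystander; origin at its foot
- pepper_mill: turned wooden pepper mill, 58 mm across, 170 mm high, behind the washer, a bystander; origin at its foot

How it is judged (in metres and radians):
On the way, in this order (a step that is already met when the one before it is completed fails the run):
1. the guard is slid off the left tank to its stop over the right tank, the basket still standing in its tank (value of joint guard above 0.16 m and z of basket in the frame of washer below 0.03 m), for 0.2 s.
2. the basket hangs level from the gripper, wholly above the left tank, with all the fruit in it (z of basket in the frame of washer between 0.175 and 0.28 m and horizontal distance between basket and wash_tank below 0.04 m and angle between basket's own z axis and vertical below 0.1 rad and value of joint guard above 0.16 m and contact force between the fingers and basket above 2 N and contact force between basket and washer below 0.1 N and z of each of tomato, lemon, lime in the frame of basket above -0.005 m and distance between each of tomato, lemon, lime and basket below 0.13 m), for 0.3 s.
At the end, for the whole second after the job is handed in: Guard within 10 mm of its stop over the right tank. The gripper holds the basket (over 2 N), clear of the washer: underside 25 to 130 mm above the left tank's rim, within 40 mm of centred over it, tilt under 0.1 rad, below 20 mm/s and 0.15 rad/s, with tomato, lemon and lime in it (all of step 2 and linear speed of basket below 0.02 m/s and angular speed of basket below 0.15 rad/s); the arm keeps its last pose, push and grip.
It fails at once if the basket is tipped by more than about 17 degrees (angle between basket's own z axis and vertical above 0.3 rad).
It fails at once if a bystander on the worktop is pushed away by more than 3 cm (distance of any of mug, onion, garlic, peeler, dish_soap, tuna_tin, pepper_mill from where it was at the start of the episode above 0.03 m).
It also fails if it takes over 51 s, if anything falls off the work surface, if the arm or the gripper's body presses on something with over 40 N, if the wrist force passes 120 N, or if a joint passes its speed limit or range.

## Working session

There is one attempt and no reset: what is moved stays moved. The work goes in short steps, Python scripts to look and compute and a tool call to move; the robot and the scene stay as the last step left them, time stands still between calls to the robot, and variables do not carry over. Pictures are saved under pics/ and viewed, at most 10 in all, crops included, and the job is handed in when it is done.

Besides the shell and the picture viewer there is one more tool, called by a JSON object that holds its "api" and its "payload". carry_out: Moves the arm, as the interface text tells. Its arguments: {"type":"object","properties":{"fingers":{"type":"array","items":{"type":"number"}},"translation":{"type":"array","items":{"type":"array","items":{"type":"number"}}},"dr":{"type":"array","items":{"type":"array","items":{"type":"number"}}},"grip_force":{"type":"number"}},"required":["fingers","translation","dr"]}

```bash
mkdir -p pics; ls
cat > h.py <<'E'
import numpy as np, cv2
from workcell import *
def grab(n,name):
    ci=camera_info(n); im=read_camera(n); cv2.imwrite(f'pics/{name}.png',im[:,:,::-1]); np.savez(f'pics/{name}.npz',im=im,**{k:np.array(ci[k]) for k in('K','R','t')}); return im,ci
def load(name):
    d=np.load(f'pics/{name}.npz'); return d['im'],d
def ray(ci,px):
    K,R,t=[np.array(ci[k],float) for k in('K','R','t')]
    d=R.T@np.linalg.solve(K,[px[0],px[1],1.]); return -R.T@t,d/np.linalg.norm(d)
def onz(ci,px,z):
    c,d=ray(ci,px); return c+d*(z-c[2])/d[2]
def proj(ci,X):
    p=np.array(ci['K'])@(np.array(ci['R'])@np.array(X)+np.array(ci['t'])); return p[:2]/p[2]
def tri(*cp):
    A=0;b=0
    for ci,px in cp:
        c,d=ray(ci,px); P=np.eye(3)-np.outer(d,d); A=A+P; b=b+P@c
    X=np.linalg.solve(A,b); return X,[np.linalg.norm(np.cross(X-ray(ci,p)[0],ray(ci,p)[1])) for ci,p in cp]
E
python3 - <<'E'
from h import *
print(observe())
for n in('top','scene','wrist'):
    im,ci=grab(n,n+'0'); print(n,ray(ci,(320,200)))
E
```

```text
pics
{'t': 0.0, 'joint_pos': array([ 8.38302688e+01,  2.05915601e+01,  6.34046740e-01, -2.06411778e-02,
       -7.01363953e+01, -1.65073590e+01]), 'qvel': array([-0.01592021,  0.10344891,  0.01420131, -0.02483739,  0.04129259,
        0.03666801]), 'joint_efforts': array([-1.28972442e-04, -5.83319628e+01,  2.93419093e+01,  6.93684965e+00,
       -5.99622887e-03,  1.12069916e-06]), 'tool_pos': array([0.26008058, 0.62240259, 0.25536268]), 'orientation': array([ 1.79904448e+02, -8.08147255e-03, -2.26841129e+01]), 'contact_force': array([-0.39105279,  0.24679516,  0.99134015]), 'torque': array([-0.04005693, -0.03740613,  0.01315283]), 'grasp_force': 0.0, 'finger_gap': 0.08548845414215826}
top (array([ 0.32531373, -0.01675562,  1.46745828]), array([ 0.19064251,  0.01775906, -0.98149888]))
scene (array([0.44097359, 0.83684539, 1.24589734]), array([ 0.09887713, -0.62107024, -0.77749281]))
wrist (array([0.33027583, 0.59339393, 0.37302761]), array([-0.27374214,  0.10958769, -0.95553952]))
```

View pics/top0.png

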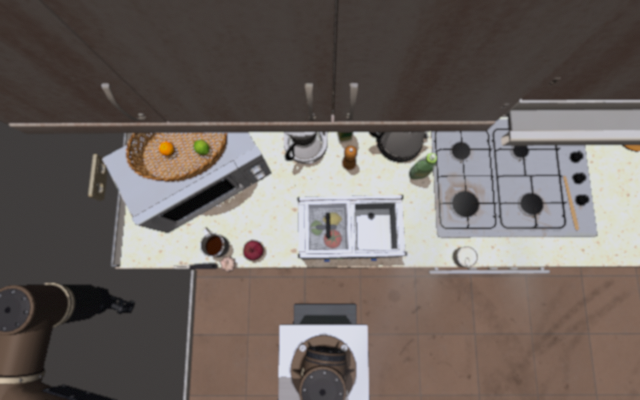

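View pics/scene0.png

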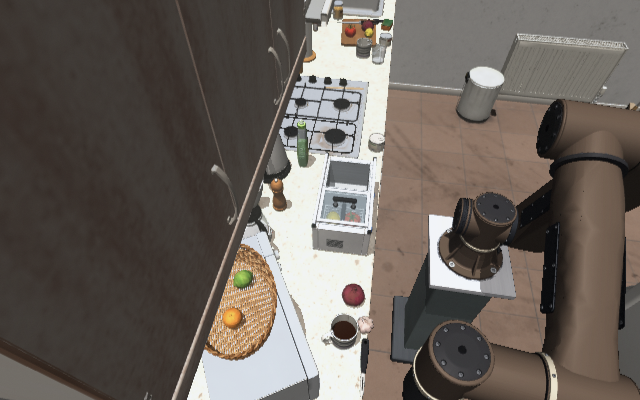

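The top view shows the washer at about (350,228), with the guard handle (dark bar) near (328,226). The scene view shows the handle near (345,201). The mug, onion, garlic and peeler are left of the washer. Next I'll zoom both views.

Run:
```python
from h import *
a,_=load('top0'); b,_=load('scene0')
A=cv2.resize(a[190:265,290:410],None,fx=5,fy=5,interpolation=cv2.INTER_CUBIC)
B=cv2.resize(b[145:260,300:390],None,fx=4.44,fy=4.44,interpolation=cv2.INTER_CUBIC)
print(A.shape,B.shape)
cv2.imwrite('pics/c1.png',A[:,:,::-1]);cv2.imwrite('pics/c2.png',B[:,:,::-1])
```

```text
(375, 600, 3) (511, 400, 3)
```

View pics/c1.png

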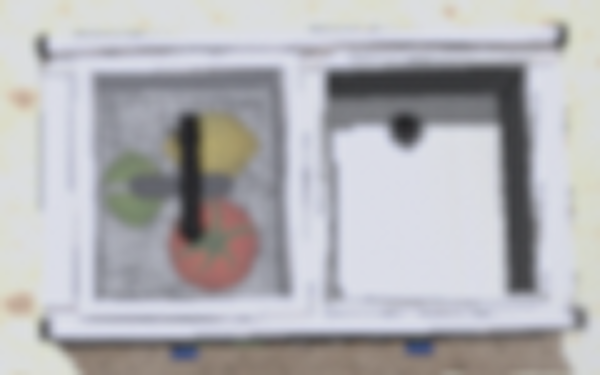

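View pics/c2.png

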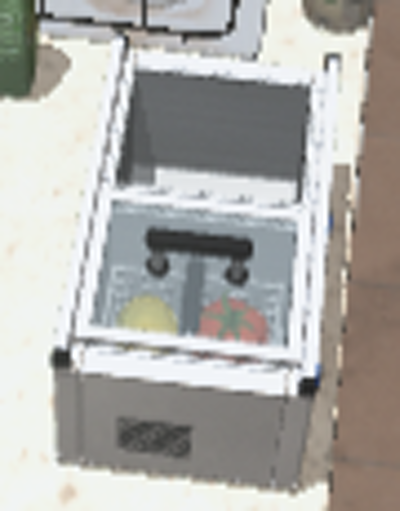

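Run:
```python
from h import *
_,T=load('top0'); _,S=load('scene0')
t=lambda x,y:(T,(290+(x+.5)/5-.5,190+(y+.5)/5-.5)); s=lambda x,y:(S,(300+(x+.5)/4.44-.5,145+(y+.5)/4.44-.5))
for n,a,b in(('grip',t(190,177),s(200,242)),('gFar',t(190,117),s(150,240)),('gNear',t(190,238),s(250,246)),('capFL',t(45,328),s(310,387)),('capBL',t(43,46),s(61,357)),('capFR',t(577,320),s(332,62)),('capBR',t(560,36),s(120,43))): print(n,np.round(tri(a,b)[0],4),np.round(tri(a,b)[1],4))
P={k:onz(*v,.162)[:2] for k,v in dict(FL=t(45,328),BL=t(43,46),FR=t(577,320),BR=t(560,36)).items()}
for a,b in(('FR','FL'),('BR','BL')):
    d=P[b]-P[a]; print(np.linalg.norm(d),np.degrees(np.arctan2(-d[0],d[1])))
print(P,np.mean(list(P.values()),0))
print('basket grip',onz(*t(182,187),.134))
print(onz(T,(254,250),.05),onz(T,(350,157),.1),onz(T,(425,165),.1))
```

```text
grip [ 0.4886 -0.0188  0.1971] [0.0006 0.0006]
gFar [ 0.529  -0.0189  0.1916] [0.0001 0.0001]
gNear [ 0.4485 -0.0186  0.2   ] [0.001 0.001]
capFL [0.3908 0.0789 0.1583] [0.0009 0.0009]
capBL [0.5842 0.082  0.1584] [0.0001 0.0001]
capFR [ 0.397  -0.2775  0.1581] [0.0014 0.0014]
capBR [ 0.5908 -0.2748  0.1539] [0.0004 0.0004]
0.3550354305823463 0.6342708528862597
0.35488494424894423 0.8659419340866301
{'FL': array([0.39150945, 0.07849543]), 'BL': array([0.58341965, 0.08169607]), 'FR': array([ 0.39543966, -0.27651824]), 'BR': array([ 0.58878301, -0.27314834])} [ 0.48978794 -0.09736877]
basket grip [ 0.48917179 -0.01326805  0.134     ]
[0.416551   0.24905906 0.05      ] [ 0.75117758 -0.1022863   0.1       ] [ 0.7193468  -0.37555239  0.1       ]
```

The rails put the washer centre at about (0.489, -0.097) with a yaw of about 0.8°. The guard handle is at (0.489, -0.019, 0.197), which makes guard about 0.007. I'll move to hover above the handle.

{"api": "carry_out", "payload": {"fingers": [60,60,60,60,60,60,60,60,60,60], "translation": [[20,-55,40],[229,-641,55],[229,-641,55],[229,-641,55],[229,-641,55],[229,-641,55],[229,-641,55],[229,-641,55],[229,-641,55],[229,-641,55]], "dr": [[0,0,3],[0,0,23.5],[0,0,23.5],[0,0,23.5],[0,0,23.5],[0,0,23.5],[0,0,23.5],[0,0,23.5],[0,0,23.5],[0,0,23.5]]}}

```text
t: 1.4
tool_pos: [0.467, 0.0428, 0.3095]
orientation: [-180.0, -0.0, 0.8]
contact_force: [1.0, 1.6, 0.7]
finger_gap: 0.0603
grasp_force: 0.0
```

{"api": "carry_out", "payload": {"fingers": [60,60,60], "translation": [[0,0,0],[0,0,0],[0,0,0]], "dr": [[0,0,0],[0,0,0],[0,0,0]]}}

```text
t: 1.78
tool_pos: [0.4665, 0.0458, 0.3091]
orientation: [-180.0, 0.0, 0.9]
contact_force: [0.6, 1.4, -0.0]
finger_gap: 0.0599
grasp_force: 0.0
```

Run:
```python
from h import *
im,ci=grab('wrist','w1'); print(observe()['tool_pos'],proj(ci,[.489,-.019,.197]))
```

```text
[0.46652769 0.04594863 0.3091741 ] [415.329449   176.88375894]
```

View pics/w1.png

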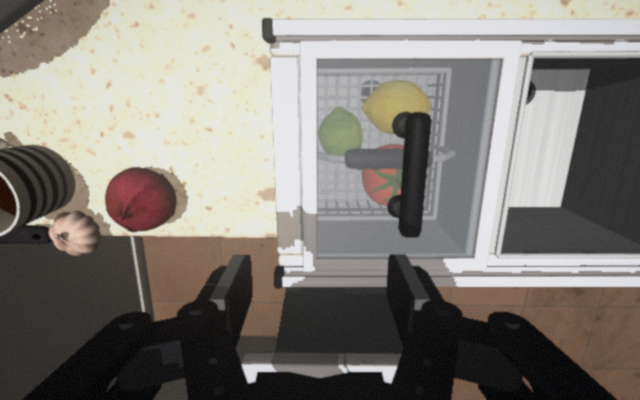

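The wrist view shows the handle centred at about (414,175). My prediction was (415,177), so the estimate holds. I'll descend and grip it.

{"api": "carry_out", "payload": {"fingers": [60,60,60,60,60,60,20,5,5,5], "translation": [[22,-50,0],[22,-65,0],[22,-65,-40],[22,-65,-80],[22,-65,-105],[22,-65,-105],[22,-65,-105],[22,-65,-105],[22,-65,-105],[22,-65,-105]], "dr": [[0,0,0],[0,0,0],[0,0,0],[0,0,0],[0,0,0],[0,0,0],[0,0,0],[0,0,0],[0,0,0],[0,0,0]], "grip_force": 30}}

```text
t: 3.08
tool_pos: [0.4895, -0.02, 0.2055]
orientation: [-180.0, -0.1, 0.8]
contact_force: [-1.5, 1.5, 5.6]
finger_gap: 0.0147
grasp_force: 31.3
```

{"api": "carry_out", "payload": {"fingers": [5,5,5,5,5,5,5,5,5,5], "translation": [[0,-10,0],[0,-30,0],[1,-50,0],[1,-70,0],[1,-90,0],[2,-110,0],[2,-130,0],[2,-145,0],[2,-155,0],[2,-160,0]], "dr": [[0,0,0],[0,0,0],[0,0,0],[0,0,0],[0,0,0],[0,0,0],[0,0,0],[0,0,0],[0,0,0],[0,0,0]]}}

```text
t: 4.32
tool_pos: [0.4922, -0.1808, 0.2055]
orientation: [180.0, -0.2, 0.8]
contact_force: [1.7, 2.2, 5.3]
finger_gap: 0.0143
grasp_force: 31.1
```

{"api": "carry_out", "payload": {"fingers": [5,5,5,5], "translation": [[0,-2,0],[0,-4,0],[0,-6,0],[0,-6,0]], "dr": [[0,0,0],[0,0,0],[0,0,0],[0,0,0]]}}

```text
t: 4.82
tool_pos: [0.4922, -0.1821, 0.2055]
orientation: [-179.7, -0.2, 0.8]
contact_force: [-1.6, 29.4, 14.4]
finger_gap: 0.0141
grasp_force: 32.6
```

The guard is against its stop: 29 N at y = -0.182. I'll relax the push, release and rise.

{"api": "carry_out", "payload": {"fingers": [5,40,60,60,60,60,60], "translation": [[0,5,0],[0,5,0],[0,5,0],[0,5,0],[0,5,50],[0,5,100],[0,5,110]], "dr": [[0,0,0],[0,0,0],[0,0,0],[0,0,0],[0,0,0],[0,0,0],[0,0,0]]}}

```text
t: 5.7
tool_pos: [0.492, -0.1819, 0.3178]
orientation: [179.9, -0.3, 0.8]
contact_force: [-0.0, -0.2, -0.4]
finger_gap: 0.0596
grasp_force: 0.0
```

```bash
python3 -c "
from h import *
print(observe()['joint_pos'],observe()['tool_pos'])"
```

```text
[ 1.20206511e+00  4.00380280e+00 -1.26782704e+01  6.14987819e-02
 -7.30062498e+01  8.95864765e+01] [ 0.49197108 -0.18187665  0.31775289]
```

{"api": "carry_out", "payload": {"fingers": [60,60,60,60,60,60,60,60,60,60], "translation": [[-1,25,0],[-1,60,0],[-3,100,0],[-3,135,0],[-3,160,0],[-3,170,0],[-3,170,0],[-3,170,0],[-3,170,0],[-3,170,0]], "dr": [[0,0,-10],[0,0,-20],[0,0,-30],[0,0,-40],[0,0,-50],[0,0,-60],[0,0,-70],[0,0,-80],[0,0,-90],[0,0,-90]]}}

```text
t: 6.95
tool_pos: [0.4875, -0.0115, 0.3135]
orientation: [179.9, -0.0, -89.1]
contact_force: [0.6, -0.1, -0.2]
finger_gap: 0.06
grasp_force: 0.0
```

Run:
```python
from h import *
im,ci=grab('wrist','w2'); o=observe(); print(o['tool_pos'],o['orientation'],proj(ci,[.489,-.0135,.144]))
im,ci=grab('top','top2')
```

```text
[ 0.48754926 -0.01143212  0.313634  ] [ 1.79943224e+02 -1.24732468e-02 -8.89757921e+01] [316.88881602 183.83359897]
```

View pics/w2.png

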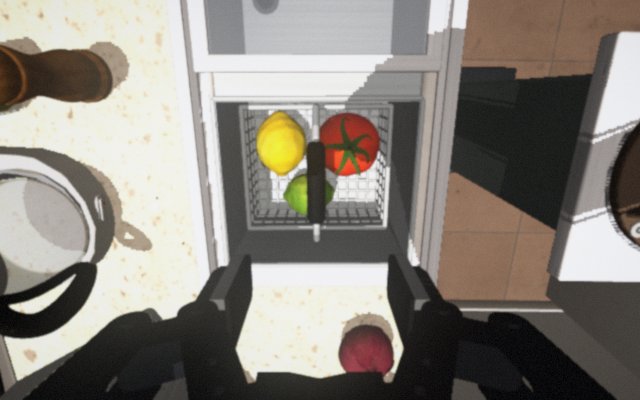

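The left tank is open and the basket grip runs from (316,142) to (316,224). Its centre is about (316,183), against a prediction of (317,184). I'll check the height by triangulating the grip's +y end between w1 and w2.

Run:
```python
from h import *
_,a=load('w1'); im,b=load('w2'); _,t=load('top2')
g=(im.max(2)<60).astype(np.uint8); g[:138]=0; g[232:]=0; g[:,:304]=0; g[:,330:]=0
ys,xs=np.nonzero(g); print(xs.min(),xs.max(),ys.min(),ys.max(),xs.mean(),ys.mean())
X=tri((a,(346,158)),(b,(316,ys.max())));print(X)
print(onz(b,(xs.mean(),ys.mean()),.14), [onz(b,(xs[abs(ys-y)<8].mean(),y),.14) for y in (155,210)])
```

```text
307 325 142 222 315.9189602446483 182.51146788990826
(array([0.48979329, 0.02376825, 0.13669485]), [np.float64(0.000500516717214214), np.float64(0.0005005167172142941)])
[ 0.48985826 -0.01363322  0.14      ] [array([ 0.4904851 , -0.03749988,  0.14      ]), array([0.4894134 , 0.01140151, 0.14      ])]
```

{"api": "carry_out", "payload": {"fingers": [50,50,50,50,50,50,50,50], "translation": [[2,-2,-20],[2,-2,-60],[2,-2,-100],[2,-2,-130],[2,-2,-150],[2,-2,-165],[2,-2,-172],[2,-2,-172]], "dr": [[0,0,0],[0,0,0],[0,0,0],[0,0,0],[0,0,0],[0,0,0],[0,0,0],[0,0,0]]}}

```text
t: 8.05
tool_pos: [0.4899, -0.0133, 0.1422]
orientation: [180.0, -0.0, -89.1]
contact_force: [0.3, 0.8, -0.2]
finger_gap: 0.0498
grasp_force: 0.0
```

{"api": "carry_out", "payload": {"fingers": [30,10,5,5,5], "translation": [[0,0,0],[0,0,0],[0,0,0],[0,0,0],[0,0,0]], "dr": [[0,0,0],[0,0,0],[0,0,0],[0,0,0],[0,0,0]], "grip_force": 70}}

```text
t: 8.68
tool_pos: [0.4904, -0.0131, 0.143]
orientation: [-179.9, 0.0, -89.2]
contact_force: [0.1, 1.0, 6.1]
finger_gap: 0.0147
grasp_force: 69.1
```

{"api": "carry_out", "payload": {"fingers": [5,5,5,5,5,5,5,5,5,5], "translation": [[0,0,2],[0,0,5],[0,0,10],[0,0,16],[0,0,24],[0,0,32],[0,0,40],[0,0,46],[0,0,50],[0,0,50]], "dr": [[0,0,0],[0,0,0],[0,0,0],[0,0,0],[0,0,0],[0,0,0],[0,0,0],[0,0,0],[0,0,0],[0,0,0]]}}

```text
t: 9.93
tool_pos: [0.4899, -0.0132, 0.1924]
orientation: [-180.0, 0.0, -89.2]
contact_force: [-1.2, -0.1, -5.8]
finger_gap: 0.0149
grasp_force: 68.3
```

Run:
```python
from h import *
im,ci=grab('wrist','w3'); o=observe(); print(o['tool_pos'],o['contact_force'],o['torque'],o['finger_gap'])
```

```text
[ 0.4897197  -0.01322464  0.19213805] [ 0.36519946  0.13345055 -5.62018118] [0.06004639 0.01943532 0.00115504] 0.014381397485784334
```

View pics/w3.png

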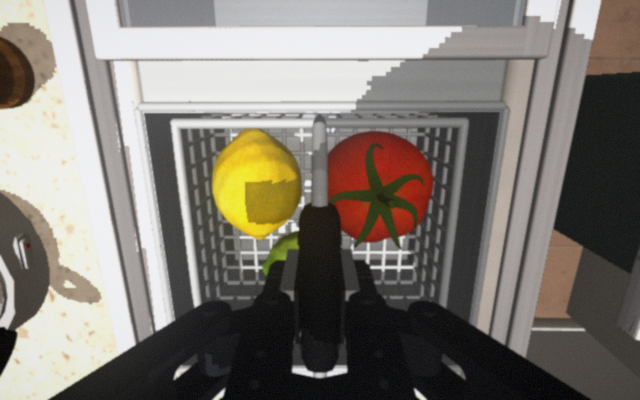

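The basket is lifting level, with the tomato, lemon and lime in it and clear of the walls. It carries about 6 N. I'll continue straight up.

{"api": "carry_out", "payload": {"fingers": [5,5,5,5,5,5,5,5,5,5], "translation": [[0,0,4],[0,0,14],[0,0,30],[0,0,48],[0,0,68],[0,0,88],[0,0,106],[0,0,120],[0,0,128],[0,0,132]], "dr": [[0,0,0],[0,0,0],[0,0,0],[0,0,0],[0,0,0],[0,0,0],[0,0,0],[0,0,0],[0,0,0],[0,0,0]]}}

```text
t: 11.22
tool_pos: [0.4897, -0.0132, 0.3244]
orientation: [-180.0, 0.0, -89.2]
contact_force: [0.3, -0.6, -6.0]
finger_gap: 0.0145
grasp_force: 68.5
```

{"api": "carry_out", "payload": {"fingers": [5,5,5,5,5,5,5,5], "translation": [[0,0,0],[0,0,0],[0,0,0],[0,0,0],[0,0,0],[0,0,0],[0,0,0],[0,0,0]], "dr": [[0,0,0],[0,0,0],[0,0,0],[0,0,0],[0,0,0],[0,0,0],[0,0,0],[0,0,0]]}}

```text
t: 12.22
tool_pos: [0.4898, -0.0132, 0.3242]
orientation: [-180.0, 0.0, -89.2]
contact_force: [-0.2, -0.2, -6.5]
finger_gap: 0.0148
grasp_force: 68.4
```

Run:
```python
from h import *
o=observe(); print(o['tool_pos'],o['contact_force'],o['torque'],o['finger_gap'],abs(o['qvel']).max())
w,_=grab('wrist','w4'); s,_=grab('scene','s4')
S=cv2.resize(s[80:280,270:420],None,fx=2,fy=2)
cv2.imwrite('pics/c4.png',np.hstack([w[:, 110:560],S])[:,:,::-1])
```

```text
[ 0.48980008 -0.01321393  0.32424435] [-0.22824532 -0.23221615 -6.47315146] [ 0.01724037 -0.01319227 -0.01039879] 0.014754789500459106 0.16302948166821543
```

View pics/c4.png

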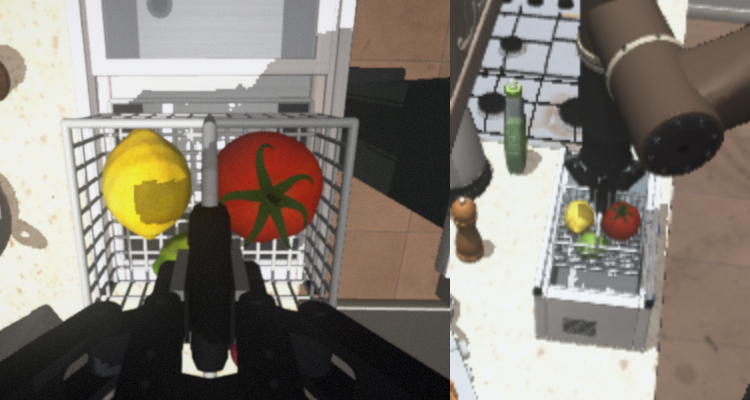

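The basket hangs level over the left tank with all three fruits in it. Its underside is about 0.2 m above the worktop, and the guard is over the right tank. Everything is still, so I'll hand in.

```bash
python3 -c "
from workcell import *
print(finish_job())"
```

```text
the job is handed in; nothing more can be done
None
```

The job is handed in, with no verdict returned: the guard was slid to its stop over the right tank, and the gripper is holding the basket level and still over the left tank, all three fruits in it, its underside about 5 cm above the rim.

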